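Pin the feed head of the fruit cutter

ROBOT

A 6-joint arm with a two-finger parallel gripper is mounted at the origin on the work surface. World frame = base frame: x ahead of the robot, y to its left, z up, the work surface at z = 0. Lengths are in mm, angles in rad, forces in N, time in s.
With the tool pointing down it reaches from about 300 to 775 mm from the base axis. Payload 14.6 kg.
Tool frame: the origin (TCP) lies at the very end of the fingers, on their centre line; the grasp point (between the pads) lies 19 mm behind it; z points along the fingers, y is the line along which they close (so a half turn about z gives the same grasp; the last joint's range is limited). The gripper opens to 94 mm and grips with 3 to 60 N. Pads are 16 mm wide; open, the fingers measure 119 mm over their backs; the gripper's body (75 mm by 177 mm) begins 78 mm behind the grasp point.
Start: joints at [1.035, 0.3, 1.521, -0, 1.321, -0.067], TCP at [248.495, 490.652, 205.446] pointing down, gripper open.
Joint ranges: [-3.03, 3.03], [-0.79, 2.21], [0.23, 2.52], [-1.04, 4.18], [0, 3.07], [-2.55, 2.55]. Speed limits (rad/s): [2.22, 2.22, 2.57, 3.14, 3.14, 3.14].

INTERFACE

Orientations are given as [roll, pitch, yaw] about the fixed x, y, z axes, in that order (R = Rz(yaw) Ry(pitch) Rx(roll)).
In Python, from cell import manip, camera, get_calibration gives the robot as it stands. The module is installed in compiled form; this text tells all that it offers.
- The arm moves only by the tool jog_arm, never from a script. Its argument "plan" is one flat list of numbers, 6 for each row, row after row: the shift along the world's x, y, z in m, then the turn, a rotation vector about the world's x, y, z in degrees. A call has 1 to 20 rows; each row is the pose to reach, as a shift and turn from the pose commanded when the call began; what a row does not reach only later rows make up. A row lasts 1/10 s, in which the tool goes at most 50 mm and 8.59 degrees, less where a joint would pass 70% of its speed; a pose out of reach is approached as far as the arm can. A call with a gripper value outside its range is refused whole. "claw" is the finger opening in m, from 0 to 0.094, set as the call begins (left out, the last holds). The fingers move at their own pace and stop on an object; "force" is the grip in N (left out, the last holds). Time passes only in rows, so rows that repeat a pose let the fingers close. It gives the time, the measured TCP pose, the force, the opening and the grip force at its end, in the units of the state.
- manip.read_state(): the state, without advancing time (a new reading comes with each control period).
- camera(name): name is "side" or "top" or "wrist"; returns (picture, depth): 400x640x3 uint8, red, green, blue; 400x640 float32, mm along the optical axis (not along the pixel's ray), 0 where there is no reading.
- get_calibration(name): a dict with "fx", "fy", "cx", "cy" (pixels), "origin" and "attitude" of the camera in the world. Camera axes: x right, y down, z forward; pixel columns grow to the right and rows downward; lengths in mm; the calibration is good to about 2 mm. A picture is of the moment at which its call begins: read the wrist's pose just before it. get_calibration takes no time and is no camera call; for the wrist camera it gives the pose at the moment of the call.
- manip.sign_off(): hands the job in; it is judged then, once.
The state is a dict: "clock": time; "joints": joint angles; "qd": joint speeds; "effort": joint torques, N m; "eef_pos": TCP position; "eef_rot": TCP orientation; "wrist_force": force on the tool from outside, world axes, zero at the start; "moment": the same for the moment, N m; "finger_gap": finger opening in mm; "finger_force": force on a finger pad.
Only numpy, scipy, OpenCV 4.12 (cv2) and the standard library are available. Lean on these libraries where they do the work, as an engineer would, in place of code of your own. Each camera call takes 0.05 s, during which the arm holds its last target. There are 200 camera calls.

TASK

The washed fruit cutter has to be locked together again: turn its feed head clockwise by the handle post until the hole in its lug lies over the holes below, then take the tapered pin out of the drip stand and drive it down through all three lugs until its collar sits flush on the top lug, so that head, grid ring and chamber are pulled into line, and let go. Leave the other parts in the drip stand, and do not shift or tip the jars and glasses.

Things in the scene. Friction and masses are not known exactly. Their poses are not given: they have to be found in the camera images.
- machine: bench fruit cutter, fixed: aluminium base 320 x 210 x 97 mm (its middle 10 mm behind the origin), motor tower 115 x 200 mm, 227 mm high, at its rear, and a round cutting chamber whose face slopes 30 degrees down to the machine's front. Origin on the counter below the centre of that face; z up, x to the machine's rear (away from the operator), y to its left
- chamber: cutting chamber, a fixed drum of radius 100 mm. Origin at the centre of its sloping face, 200 mm up; z = outward axis of the face, leaning 30 degrees to the machine's front, x up the slope, y left. Ring and head turn about z. Heights along z: chamber rim and lug -12 to 0 mm, grid ring and lug 0.5 to 10.5, feed-head flange (radius 108 mm) and lug 11 to 23
- pin_hole (a point): centre of the mouth of the 16 mm hole in the chamber's fixed lug, at (0, 128, 0) mm in the chamber frame, with the chamber's axes (z = hole axis). The three lugs, one per layer, are plates 46 x 52 mm on the rim's left side, each with a 16 mm through hole 128 mm from the turning axis; under the fixed lug 80 mm along the hole axis are free
- grid_ring (a joint): turn (rad) of the thin steel dicing-grid ring, the middle layer, about the chamber's z (counter-clockwise seen from outside is positive); 0 = its lug hole exactly over the fixed one. Starts at 0.022 to 0.034 (2.8 to 4.4 mm at the hole); its lug is sandwiched; turns against light friction (0.12 N m); range -0.06 to 0.06
- ring_hole (a point): centre of the upper mouth of the 16 mm hole in the grid ring's lug, 10.5 mm along z over the chamber face; axes turn with the ring
- feed_head (a joint): turn (rad) of the feed head, the top layer, about the chamber's z (counter-clockwise seen from outside is positive); 0 = its lug hole exactly over the fixed one. Starts open at 0.35 to 0.62, to be turned clockwise; stays where it is left (friction 0.3 N m); range -0.12 to 0.75, no stop or click at 0
- head_hole (a point): centre of the upper mouth of the 16 mm hole in the feed head's lug (on the lug's top face, 23 mm along z over the chamber face); axes turn with the head. Beside it, on the flange, stands the head's drum of radius 90 mm, from 23 to 65 mm along z
- handle (a point): on the head's black handle post, 18 mm radial x 20 mm tangential, 23 to 77 mm along z, 145 mm from the turning axis; this point at 55 mm along z; y tangential, z along the post; post straight at the machine's front when feed_head = 0. Over it lean the feed tubes: front one radius 33 mm, 45 mm from the axis, top at 150 mm; rear one radius 53 mm, 34 mm behind the axis, top at 203 mm
- pin: tapered locking pin, 143 mm long, about 160 g: round black knob 32 mm across, 12 to 50 mm above the origin; neck of 18 mm; collar 28 mm across, 0 to 6 mm; straight shank of 15 mm down to -38 mm, then a taper to a 5 mm tip at -93 mm. Origin at the centre of the collar's underside, z towards the knob. Starts hanging upright by its collar in one hole of the drip stand
- stand: steel drip stand, fixed: table-shaped, top plate 230 x 90 x 8 mm with its upper face 108 mm over the counter, feet out to 282 mm long; three 16 mm through holes on its long axis x, at -70, 0 and +70 mm. Origin on the counter under its centre, z up
- spindle: steel spindle with a T-bar 60 mm long (16 x 16 mm, 34 to 50 mm above its collar, along its y axis), hanging in the drip stand like the pin; origin at the underside of its collar, z up. A bystander, stays in the stand
- hub: steel disc hub with a square 20 mm head, its top 40 mm above its collar, hanging in the drip stand like the pin; origin at the underside of its collar, z up. A bystander, stays in the stand
- glass_a: straight glass tumbler with diced fruit, 62 mm across the foot, 80 mm across the rim, 92 mm high; loose; origin at the centre of its underside, z up. A bystander. On the tray
- glass_b: straight glass tumbler with diced fruit, 62 mm across the foot, 80 mm across the rim, 92 mm high; loose; origin at the centre of its underside, z up. A bystander. On the tray
- glass_c: straight glass tumbler with diced fruit, 62 mm across the foot, 80 mm across the rim, 92 mm high; loose; origin at the centre of its underside, z up. A bystander. On the counter by the end of the drip stand
- jar_a: glass clip-top jar with diced fruit, 78 mm across; loose; origin at the centre of its underside, z up. A bystander. Closed, 85 mm high, on the tray
- jar_b: glass clip-top jar with diced fruit, 78 mm across; loose; origin at the centre of its underside, z up. A bystander. Closed, 85 mm high, on the tray
- jar_c: glass clip-top jar with diced fruit, 78 mm across; loose; origin at the centre of its underside, z up. A bystander. Open, 79 mm high, its lid hanging down on the +y side (out to 57 mm from the axis), on the counter in front of the machine
- tray: shallow steel tray 345 x 196 x 22 mm over its rim, fixed, with two tumblers and two closed jars in it; origin on the counter under its centre, x along its length, z up. Stands on one side of the machine and the drip stand on the other, either way round
Not all that is in view belongs to the job. Leave any orange look-alike of the pin alone.

How it is judged:
By the outcome, as a careful person would: the job done as asked, in the order asked, and still so for the second after the job is handed in, with the robot touching nothing.
It also fails if it takes over 59 s, if anything falls off the work surface, if the arm or the gripper's body presses on something with over 40 N, if the wrist force passes 120 N, or if a joint passes its speed limit or range.

## Working session

There is one attempt and no reset: what is moved stays moved. The work goes in short steps, Python scripts to look and compute and a tool call to move; the robot and the scene stay as the last step left them, time stands still between calls to the robot, and variables do not carry over. Pictures are saved under pics/ and viewed, at most 10 in all, crops included, and the job is handed in when it is done.

Besides the shell and the picture viewer there is one more tool, called after ">>>" as name(argument=value, ...), one argument or row to a line, values as JSON. jog_arm: Moves the arm, as the interface text tells. Its arguments: {"type":"object","properties":{"plan":{"type":"array"},"claw":{"type":"number"},"force":{"type":"number"}},"required":["plan"]}

```bash
mkdir -p pics; ls
python3 - <<'E'
from cell import manip,camera,get_calibration
import cv2,numpy as np
for n in("side","top"):
    p,d=camera(n); cv2.imwrite(f"pics/{n}0.png",p[:,:,::-1]); np.savez(f"pics/{n}0.npz",p=p,d=d)
    c=get_calibration(n);print(n,c)
print(manip.read_state())
E
```

```text
pics
side {'fx': 445.12430484559485, 'fy': 445.12430484559485, 'cx': 316.79449503179865, 'cy': 199.7264211242505, 'origin': array([ 801.9047054 ,  813.3076354 , 1196.35774755]), 'attitude': array([-2.45493586, -0.00301519,  2.73338299])}
top {'fx': 483.27704250688345, 'fy': 483.27704250688345, 'cx': 318.47593313342014, 'cy': 198.43268396501028, 'origin': array([ 229.49652415,    5.70309495, 1430.6750688 ]), 'attitude': array([-2.95709568,  0.02515345, -1.59033727])}
{'clock': 0.1, 'joints': array([ 1.03539776e+00,  3.00400498e-01,  1.52150140e+00,  3.48106588e-05,
        1.32067415e+00, -6.65598779e-02]), 'qd': array([ 0.00034198, -0.00024321, -0.00188419,  0.00014767, -0.00049114,
       -0.00132263]), 'effort': array([ 1.95813154e-03, -5.32646799e+01, -3.53282726e+01,  7.09909969e-02,
        2.35158240e-02, -1.51103832e-04]), 'eef_pos': array([248.37963174, 490.47383755, 204.95875548]), 'eef_rot': array([-3.14061368e+00, -9.90506078e-05,  2.67274528e+00]), 'wrist_force': array([-0.21840786, -0.53938998, -0.86486449]), 'moment': array([ 0.03828647, -0.00935155,  0.02275687]), 'finger_force': 0.0, 'finger_gap': 94.34729868442832}
```

View pics/side0.png

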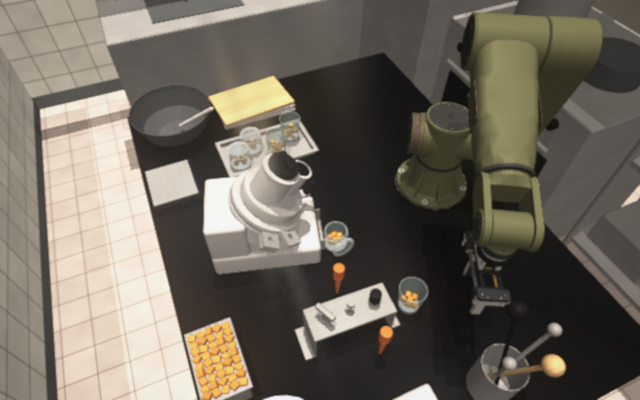

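View pics/top0.png

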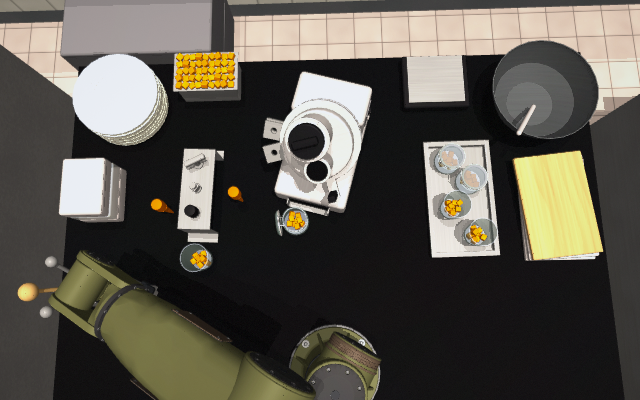

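The side and top views show the machine with its front towards the robot. The head lug (top view px 270,152) is open relative to the lower lugs (270,130), and the handle is at (333,197).

- **Pin candidates:** black knob at (191,211) in the stand, and orange look-alikes at (159,205) and (235,193). The black one hanging in the stand fits the description.
- **Bystanders:** T-bar at (196,160), hub at (196,187), glass_c at (196,258) and jar_c at (295,220).

```bash
cat > h.py <<'E'
import numpy as np,cv2
from scipy.spatial.transform import Rotation as R
def cloud(d,c):
    v,u=np.mgrid[:d.shape[0],:d.shape[1]]
    P=np.stack([(u-c['cx'])/c['fx']*d,(v-c['cy'])/c['fy']*d,d],-1)
    return P@R.from_euler('xyz',c['attitude']).as_matrix().T+c['origin']
def ray(u,v,z,c):
    r=R.from_euler('xyz',c['attitude']).as_matrix()@np.array([(u-c['cx'])/c['fx'],(v-c['cy'])/c['fy'],1])
    return c['origin']+r*(z-c['origin'][2])/r[2]
E
python3 - <<'E'
from h import *
from cell import get_calibration
f=np.load('pics/top0.npz');p,d=f['p'],f['d'];c=get_calibration('top');P=cloud(d,c)
V,U=np.mgrid[:400,:640]
def box(n,z0,z1,u0,u1,v0,v1):
    m=(P[...,2]>z0)&(P[...,2]<z1)&(U>=u0)&(U<u1)&(V>=v0)&(V<v1)&(d>0)
    q=P[m]; r=cv2.minAreaRect(q[:,:2].astype(np.float32)); print(n,len(q),np.round(q.mean(0),1),np.round(r[0],1),np.round(r[1],1),round(r[2],2))
print('counter',np.median(P[300:320,450:480,2]))
box('tower',220,236,270,390,60,130)
box('base',92,103,260,390,60,230)
box('stand',102,113,170,225,140,245)
box('glass',80,100,175,215,240,275)
box('jar',60,100,270,315,203,240)
hs=cv2.cvtColor(p,cv2.COLOR_RGB2HSV)
m=(p.max(2)<60)&(P[...,2]>135)&(P[...,2]<175)&(U>175)&(U<210)&(V>195)&(V<225);q=P[m];print('knob',len(q),q.mean(0),q.min(0),q.max(0), ray(U[m].mean(),V[m].mean(),158,c))
for n,(u,v) in dict(lug1=(265,125),lug2=(265,150),hd=(333,194),hd2=(333,200)).items(): print(n,P[v,u])
cv2.imwrite('pics/c1.png',np.hstack([cv2.resize(p[100:220,255:355],(500,600),interpolation=2),cv2.resize(p[180:240,155:185+20],(300,360),interpolation=2) if 0 else cv2.copyMakeBorder(cv2.resize(p[150:270,170:220],(250,600),interpolation=2),0,0,20,0,0)])[:,:,::-1])
E
```

```text
counter -0.4239638513661248
tower 2071 [734.8  -9.7 226.7] [700.9  17.4] [232.1 172.3] 74.3
base 1529 [515.6  54.3  96.9] [601.6  27.6] [207.  264.6] 74.49
stand 2015 [509.3 375.5 108.2] [515.3 377.8] [ 93.  231.7] 87.2
glass 161 [323.1 388.6  89.3] [322.2 384.1] [79.  77.7] 58.88
jar 269 [424.8 116.5  68.6] [431.4 104.2] [ 83.6 113.2] 0.43
knob 121 [443.01035494 377.11105646 155.60000694] [429.31006732 364.87248952 135.41882612] [458.61264827 392.8881801  165.48463329] [442.61314515 376.43808053 158.        ]
lug1 [656.96760754 168.98873937 217.20967835]
lug2 [596.95426463 172.73321064 188.9572014 ]
hd [471.84629679  -5.79134979 193.52736659]
hd2 [454.16191703  -5.30549883 203.27771389]
```

View pics/c1.png

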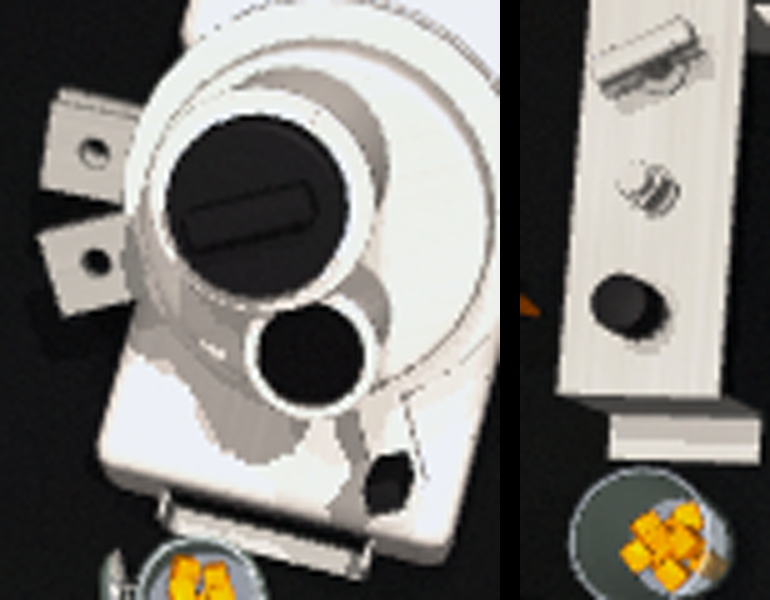

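The crop shows the head lug hole at about (274,152), the ring lug hole at about (274,130), and the handle post at about (333,196). The black knob pin is at the end of the stand next to glass_c, so the pin is confirmed.

```bash
cat > m.py <<'E'
from h import *
from cell import get_calibration
f=np.load('pics/top0.npz');p,d=f['p'],f['d'];c=get_calibration('top');P=cloud(d,c)
V,U=np.mgrid[:400,:640]
m=(P[...,2]>92)&(P[...,2]<103)&(U>265)&(U<385)&(V>60)&(V<225)&(d>0);q=P[m][:,:2]
t=(P[...,2]>221)&(P[...,2]<233)&(U>265)&(U<385)&(V>60)&(V<130)&(d>0);tq=P[t][:,:2]
for a in (-15,-15.6,-16.2):
    r=np.radians(a);M=np.array([[np.cos(r),np.sin(r)],[-np.sin(r),np.cos(r)]])
    for n,Q in (('base',q),('tower',tq)): 
        w=Q@M.T; print(a,n,np.round(np.percentile(w,[.3,1,50,99,99.7],axis=0).T,1))
E
python3 - <<'E'
from m import *
# hole pixels: dark blob centroids in lugs
g=p.max(2)
for n,(u,v) in dict(ring=(274,130),head=(274,152)).items():
    s=g[v-5:v+6,u-5:u+6].astype(float); print(n); print(s.astype(int))
    print(np.round(P[v-7:v+8:7,u-7:u+1:3,:].reshape(-1,3)))
# decoys
hs=cv2.cvtColor(p,cv2.COLOR_RGB2HSV)
for u,v in((159,205),(235,193)):
    o=(abs(U-u)<25)&(abs(V-v)<25)&(hs[...,0]<18)&(hs[...,1]>180)&(P[...,2]>15);print('decoy',P[o].min(0),P[o].max(0))
E
```

```text
-15 base [[442.3 443.7 480.  562.2 664.1]
 [ 79.7  81.  193.4 283.5 284.9]]
-15 tower [[590.4 598.3 716.3 756.6 757.7]
 [ 83.4  84.7 179.3 279.8 286.2]]
-15.6 base [[440.7 441.8 477.9 561.3 663.2]
 [ 85.6  86.8 198.3 288.6 290.1]]
-15.6 tower [[587.4 595.3 714.2 754.5 755.4]
 [ 90.6  91.9 186.9 286.1 292.4]]
-16.2 base [[438.8 439.6 475.8 560.3 662.3]
 [ 91.2  92.4 203.2 293.6 295.4]]
-16.2 tower [[584.4 592.2 712.1 752.8 753.2]
 [ 98.   99.3 194.4 292.9 298.5]]
ring
[[196 197 197 198 199 200 197 196 195 194 192]
 [195 195 195 194 195 196 199 200 199 200 200]
 [196 197 193 153 150 169 192 197 197 197 197]
 [193 191 127  64  22  22  82 194 197 197 197]
 [195 165  90  94  51  25  24 108 196 197 197]
 [193 156 107 156 119  73  47  83 193 193 194]
 [199 190 114 195 187 151 160 119 182 197 198]
 [199 198 162 145 193 196 191 167 198 197 198]
 [196 196 198 168 151 162 145 191 200 201 200]
 [197 197 196 198 198 195 196 197 197 197 199]
 [196 196 196 197 196 196 196 195 195 195 196]]
[[ 229.    6. 1431.]
 [ 663.  156.  213.]
 [ 662.  148.  216.]
 [ 648.  166.  201.]
 [ 645.  157.  210.]
 [ 65
[... 244 characters left out ...]
 12  13  45 170 200 198 133]
 [198 196 125  32  12  14  16  58 193 191 127]
 [199 191  97  53  10  13  16  29 156 191 132]
 [193 190 146  66  29  18  17  30 140 194 137]
 [193 192 194 127 103  56  45  92 184 195 195]
 [195 194 195 183 151 148 155 185 196 197 197]
 [194 195 195 195 197 197 194 197 196 197 195]
 [195 195 196 197 197 195 195 196 196 196 195]]
[[610. 167. 191.]
 [607. 158. 200.]
 [606. 150. 202.]
 [591. 167. 188.]
 [592. 160. 186.]
 [645. 173.   3.]
 [575. 169. 178.]
 [573. 160. 185.]
 [573. 152. 185.]]
decoy [229.49652415   5.70309495  18.99465933] [ 479.96597596  488.05262942 1430.6750688 ]
decoy [479.61330923 250.58324917  24.1446532 ] [510.64422137 280.33451744 145.17702964]
```

```bash
cat > mach.py <<'E'
from h import *
def frame(O,yaw):
    return R.from_euler('zy',[0,-30],degrees=True).as_matrix() if 0 else R.from_euler('z',yaw,degrees=True).as_matrix()@R.from_euler('y',-30,degrees=True).as_matrix(), np.array([O[0],O[1],200.])
def chplane(u,v,zc,c,O,yaw):
    A,o=frame(O,yaw); r=A.T@R.from_euler('xyz',c['attitude']).as_matrix()@np.array([(u-c['cx'])/c['fx'],(v-c['cy'])/c['fy'],1]); s=A.T@(c['origin']-o)
    return s+r*(zc-s[2])/r[2]
E
python3 - <<'E'
from mach import *
from cell import get_calibration
c=get_calibration('top');O=(617.4,22.8);yaw=-15.6
A,o=frame(O,yaw);print(A)
f=np.load('pics/top0.npz');p=f['p']
V,U=np.mgrid[:400,:640]
m=(p.max(2)<60)&(abs(U-333)<8)&(abs(V-196)<10)
print('handle px',U[m].mean(),V[m].mean(),U[m].min(),U[m].max(),V[m].min(),V[m].max())
for n,u,v,z in(('ring',273.3,130.4,10.5),('head',274.2,152,23),('handle',U[m].mean(),V[m].mean(),65)):
    w=chplane(u,v,z,c,O,yaw); print(n,w,np.hypot(w[0],w[1]),'th',np.arctan2(-w[0],w[1]) if n!='handle' else np.arctan2(-w[1],-w[0]))
P=cloud(f['d'],c)
# orientation of lug plane from depth
for n,b in(('ring',(264,272,122,136)),('head',(266,271,145,150))):
    q=P[b[2]:b[3],b[0]:b[1]].reshape(-1,3);q=q[(q[:,2]>150)&(q[:,2]<300)];print(n,np.median((q-o)@A,axis=0))
E
```

```text
[[ 0.83412325  0.26891982 -0.48158128]
 [-0.2328914   0.96316257  0.13445991]
 [ 0.5         0.          0.8660254 ]]
handle px 332.1978021978022 196.16483516483515 328 337 191 202
ring [ -2.55266519 128.08729504  10.5       ] 128.11272868141575 th 0.019926467518466124
head [-56.10090243 112.97630169  23.        ] 126.1386380019354 th 0.46090169424441335
handle [-122.79391901  -66.12202127   65.        ] 139.46493552828804 th 0.4939553761697586
ring [ -2.51693907 143.62400038  10.00624945]
head [-46.92753159 132.10846516  21.902447  ]
```

```bash
cat >> mach.py <<'E'
O=(617.4,22.8);YAW=-15.6
A,o=frame(O,YAW)
def delta(pos,Rt,st):
    Rc=R.from_euler('xyz',st['eef_rot']); 
    print('shift m',np.round((np.array(pos)-st['eef_pos'])/1000,4),'rotvec deg',np.round((R.from_matrix(Rt)*Rc.inv()).as_rotvec(degrees=True),2),'target',np.round(pos,1))
def tool(ych):  # tool z=-z_c, y given in chamber frame
    z=A@np.array([0,0,-1.]);y=A@np.array(ych,float);y/=np.linalg.norm(y);return np.stack([np.cross(y,z),y,z],1)
def ch(x,y,z): return A@np.array([x,y,z])+o
E
python3 - <<'E'
from mach import *
from cell import manip
s=manip.read_state()
for th in (.47,.235,0):
  for z in (150,36):
    delta(ch(-145*np.cos(th),-145*np.sin(th),z),tool((-np.sin(th),np.cos(th),0)),s)
E
```

```text
shift m [ 0.1713 -0.4806  0.0603] rotvec deg [-17.34 -25.13  37.32] target [419.7   9.8 265.3]
shift m [ 0.2262 -0.496  -0.0384] rotvec deg [-17.34 -25.13  37.32] target [474.6  -5.5 166.5]
shift m [ 0.1701 -0.4472  0.0544] rotvec deg [-14.12 -26.72  24.17] target [418.5  43.3 259.4]
shift m [ 0.225  -0.4625 -0.0443] rotvec deg [-14.12 -26.72  24.17] target [473.4  28.  160.7]
shift m [ 0.1758 -0.4137  0.0524] rotvec deg [-10.83 -28.03  11.02] target [424.2  76.7 257.4]
shift m [ 0.2307 -0.4291 -0.0463] rotvec deg [-10.83 -28.03  11.02] target [479.1  61.4 158.7]
```

>>> jog_arm(
  plan=[0, 0, 0.06, 0, 0, 0, 0.171, -0.48, 0.06, -17.34, -25.13, 37.32, 0.171, -0.48, 0.06, -17.34, -25.13, 37.32, 0.171, -0.48, 0.06, -17.34, -25.13, 37.32, 0.171, -0.48, 0.06, -17.34, -25.13, 37.32, 0.171, -0.48, 0.06, -17.34, -25.13, 37.32, 0.171, -0.48, 0.06, -17.34, -25.13, 37.32, 0.171, -0.48, 0.06, -17.34, -25.13, 37.32, 0.171, -0.48, 0.06, -17.34, -25.13, 37.32, 0.171, -0.48, 0.06, -17.34, -25.13, 37.32, 0.171, -0.48, 0.06, -17.34, -25.13, 37.32, 0.171, -0.48, 0.06, -17.34, -25.13, 37.32, 0.171, -0.48, 0.06, -17.34, -25.13, 37.32, 0.171, -0.48, 0.06, -17.34, -25.13, 37.32, 0.171, -0.48, 0.06, -17.34, -25.13, 37.32, 0.171, -0.48, 0.06, -17.34, -25.13, 37.32],
  claw=0.094,
)

```text
clock: 1.7
eef_pos: [419.3, 11.7, 265.4]
eef_rot: [-2.887, 0.462, -2.881]
wrist_force: [0.1, -0.1, 0.2]
finger_gap: 94.0
finger_force: 0.0
```

Run:
```python
from mach import *
from cell import manip,camera,get_calibration
s=manip.read_state();c=get_calibration('wrist')
p,d=camera('wrist');cv2.imwrite('pics/w1.png',p[:,:,::-1]);np.savez('pics/w1.npz',p=p,d=d)
print(s['clock'],s['eef_pos'],s['joints']);print(c)
rt=R.from_euler('xyz',s['eef_rot']).as_matrix();print('cam in tool',rt.T@(c['origin']-s['eef_pos']),rt.T@R.from_euler('xyz',c['attitude']).as_matrix())
th=.47;delta(ch(-145*np.cos(th),-145*np.sin(th),36),tool((-np.sin(th),np.cos(th),0)),s)
```

```text
1.7 [419.3272923   11.68282246 265.37271253] [ 0.03785449 -0.34179092  2.09417692 -0.19429669  0.89581755 -1.64946101]
{'fx': 286.26743353746866, 'fy': 286.26743353746866, 'cx': 323.15789911412367, 'cy': 198.518921936019, 'origin': array([259.70419856,  15.73636175, 383.57422355]), 'attitude': array([2.37281078, 0.22725563, 1.71637619])}
cam in tool [  84.46751931   -0.35181159 -179.81288846] [[ 6.90731687e-04 -9.57142591e-01 -2.89616268e-01]
 [ 9.99999499e-01  4.51415140e-04  8.93122079e-04]
 [-7.24108013e-04 -2.89616740e-01  9.57142424e-01]]
shift m [ 0.0552 -0.0172 -0.0988] rotvec deg [-0.05 -0.02 -0.14] target [474.6  -5.5 166.5]
```

View pics/w1.png

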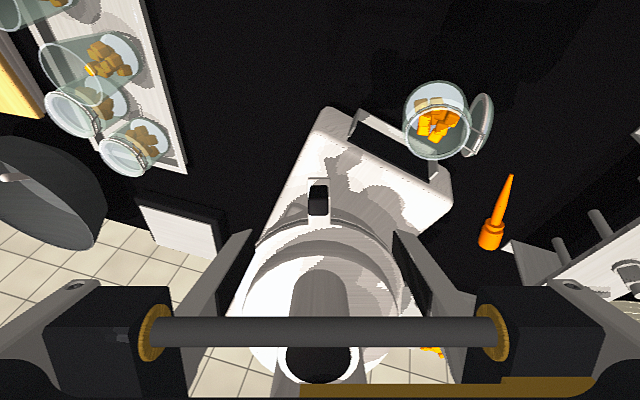

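The wrist view shows the handle post at about (318,200), centred between the fingers. The front tube is behind the bar at about (320,320), and jar_c is clear at (437,120).

>>> jog_arm(
  plan=[0.0275, -0.0085, -0.0494, 0, 0, 0, 0.0552, -0.0172, -0.0988, 0, 0, 0, 0.0552, -0.0172, -0.0988, 0, 0, 0, 0.0552, -0.0172, -0.0988, 0, 0, 0, 0.0552, -0.0172, -0.0988, 0, 0, 0],
)

```text
clock: 2.25
eef_pos: [474.7, -6.0, 167.2]
eef_rot: [-2.887, 0.462, -2.882]
wrist_force: [0.5, 0.7, 0.3]
finger_gap: 93.6
finger_force: 0.0
```

>>> jog_arm(
  plan=[0, 0, 0, 0, 0, 0, 0, 0, 0, 0, 0, 0, 0, 0, 0, 0, 0, 0, 0, 0, 0, 0, 0, 0, 0, 0, 0, 0, 0, 0, 0, 0, 0, 0, 0, 0, 0, 0, 0, 0, 0, 0, 0, 0, 0, 0, 0, 0],
  claw=0.01,
  force=8,
)

```text
clock: 3.05
eef_pos: [474.7, -6.6, 166.6]
eef_rot: [-2.887, 0.462, -2.883]
wrist_force: [-0.9, 0.3, -0.0]
finger_gap: 33.8
finger_force: 0.0
```

Run:
```python
from mach import *
from cell import manip,camera,get_calibration
s=manip.read_state();print(s)
w=A.T@(s['eef_pos']-o);print('tcp in chamber',w,'th',np.arctan2(-w[1],-w[0]))
for th in (.47,.4,.3,.2,.1,0):delta(ch(-145*np.cos(th),-145*np.sin(th),36),tool((-np.sin(th),np.cos(th),0)),s)
```

```text
{'clock': 3.05, 'joints': array([-0.02040104, -0.08097699,  2.13188112, -0.22335185,  0.59272117,
       -1.63535824]), 'qd': array([ 0.00299614,  0.00107965, -0.00184084, -0.00017546,  0.00071271,
       -0.00013799]), 'effort': array([ 4.35451308e-03, -2.79106092e+01, -3.27681935e+01, -3.24567938e-01,
       -1.16983842e+00, -2.38480163e-02]), 'eef_pos': array([474.66985804,  -6.57121897, 166.60787196]), 'eef_rot': array([-2.88672608,  0.46199578, -2.88331297]), 'wrist_force': array([-0.85563068,  0.25036355, -0.02278986]), 'moment': array([0.10073906, 0.22943357, 0.03265205]), 'finger_force': 0.0, 'finger_gap': 33.752851250772686}
tcp in chamber [-128.91028983  -66.67222283   35.8684823 ] th 0.47731164046407165
shift m [-0.0001  0.0011 -0.0001] rotvec deg [-0.04 -0.01 -0.03] target [474.6  -5.5 166.5]
shift m [-0.0012  0.0109 -0.0022] rotvec deg [ 1.89 -0.55 -3.5 ] target [473.5   4.4 164.4]
shift m [-0.0017  0.0252 -0.0047] rotvec deg [ 4.65 -1.32 -8.46] target [473.   18.6 161.9]
shift m [-0.0009  0.0396 -0.0065] rotvec deg [  7.41  -2.09 -13.43] target [473.8  33.  160.1]
shift m [ 0.0012  0.0539 -0.0076] rotvec deg [ 10.17  -2.86 -18.39] target [475.8  47.3 159. ]
shift m [ 0.0044  0.068  -0.0079] rotvec deg [ 12.92  -3.62 -23.35] target [479.1  61.4 158.7]
```

>>> jog_arm(
  plan=[0, 0, 0, 0, 0, 0, 0, 0, 0, 0, 0, 0, 0, 0, 0, 0, 0, 0, 0, 0, 0, 0, 0, 0],
  claw=0.01,
)

```text
clock: 3.45
eef_pos: [474.6, -6.6, 166.6]
eef_rot: [-2.887, 0.462, -2.883]
wrist_force: [-0.5, -1.9, 0.7]
finger_gap: 20.0
finger_force: 8.0
```

>>> jog_arm(
  plan=[-0.0006, 0.005, -0.001, 0.9, -0.25, -1.7, -0.0012, 0.0109, -0.0022, 1.9, -0.55, -3.5, -0.0015, 0.018, -0.0035, 3.3, -0.9, -6.0, -0.0017, 0.0252, -0.0047, 4.65, -1.32, -8.46, -0.0014, 0.0324, -0.0057, 6.0, -1.7, -10.95, -0.0009, 0.0396, -0.0065, 7.41, -2.09, -13.43, 0.0001, 0.0468, -0.0071, 8.8, -2.5, -15.9, 0.0012, 0.0539, -0.0076, 10.17, -2.86, -18.39, 0.0027, 0.061, -0.0078, 11.55, -3.24, -20.9, 0.0044, 0.068, -0.0079, 12.92, -3.62, -23.35, 0.0044, 0.068, -0.0079, 12.92, -3.62, -23.35, 0.0044, 0.068, -0.0079, 12.92, -3.62, -23.35, 0.0044, 0.068, -0.0079, 12.92, -3.62, -23.35],
)

```text
clock: 4.75
eef_pos: [479.6, 61.6, 158.8]
eef_rot: [3.141, 0.525, 2.869]
wrist_force: [8.4, -1.4, -5.2]
finger_gap: 19.9
finger_force: 8.0
```

Run:
```python
from mach import *
from cell import manip,camera,get_calibration
s=manip.read_state();print(s['clock'],s['wrist_force'],s['finger_gap'],s['finger_force'])
w=A.T@(s['eef_pos']-o);print('tcp in chamber',w,'th',np.arctan2(-w[1],-w[0]))
c=get_calibration('top');p,d=camera('top');np.savez('pics/t2.npz',p=p,d=d)
cv2.imwrite('pics/t2.png',cv2.resize(p[95:215,250:370],(600,600),interpolation=2)[:,:,::-1])
```

```text
4.75 [ 8.37044743 -1.42679861 -5.17578556] 19.903365892316653 7.988119125366211
tcp in chamber [-144.55059953    0.30563919   35.92457548] th -0.0021144065599396746
```

View pics/t2.png

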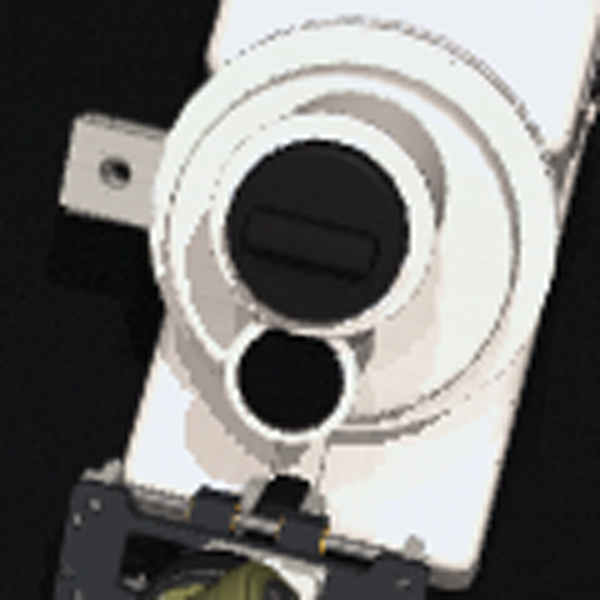

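The head lug now covers the lower lugs, with its hole at about (273,129) and the inner hole edges nearly concentric. I'll release the post, back off along the axis and look down the hole.

Run:
```python
from mach import *
from cell import manip
s=manip.read_state()
delta(s['eef_pos']+A[:,2]*130,tool((0,1,0)),s)
for k in (.33,.67,1):
  a=np.radians(90*k);delta(ch(-145+145*k,128*k,160),tool((np.sin(a),np.cos(a),0)),s)
```

```text
shift m [-0.0626  0.0175  0.1126] rotvec deg [-0.01  0.06 -0.02] target [417.   79.1 271.5]
shift m [-0.0089  0.046   0.1311] rotvec deg [ 14.31  -3.93 -25.73] target [470.7 107.6 290. ]
shift m [0.0439 0.0765 0.1558] rotvec deg [ 29.06  -8.04 -52.22] target [523.5 138.1 314.6]
shift m [0.0952 0.106  0.1797] rotvec deg [ 43.38 -12.04 -77.94] target [574.8 167.6 338.6]
```

>>> jog_arm(
  plan=[0, 0, 0, 0, 0, 0, 0, 0, 0, 0, 0, 0, 0, 0, 0, 0, 0, 0, 0, 0, 0, 0, 0, 0, -0.0626, 0.0175, 0.1126, 0, 0, 0, -0.0626, 0.0175, 0.1126, 0, 0, 0, -0.0626, 0.0175, 0.1126, 0, 0, 0, -0.0089, 0.046, 0.1311, 14.3, -3.9, -25.7, -0.0089, 0.046, 0.1311, 14.3, -3.9, -25.7, -0.0089, 0.046, 0.1311, 14.3, -3.9, -25.7, 0.0439, 0.0765, 0.1558, 29.1, -8.0, -52.2, 0.0439, 0.0765, 0.1558, 29.1, -8.0, -52.2, 0.0439, 0.0765, 0.1558, 29.1, -8.0, -52.2, 0.0952, 0.106, 0.1797, 43.4, -12.0, -77.9, 0.0952, 0.106, 0.1797, 43.4, -12.0, -77.9, 0.0952, 0.106, 0.1797, 43.4, -12.0, -77.9, 0.0952, 0.106, 0.1797, 43.4, -12.0, -77.9, 0.0952, 0.106, 0.1797, 43.4, -12.0, -77.9, 0.0952, 0.106, 0.1797, 43.4, -12.0, -77.9],
  claw=0.06,
)

```text
clock: 6.7
eef_pos: [574.3, 167.5, 338.3]
eef_rot: [2.619, -0.002, 1.299]
wrist_force: [-0.5, -0.2, 0.7]
finger_gap: 60.1
finger_force: 0.0
```

Run:
```python
from mach import *
from cell import manip,camera,get_calibration
s=manip.read_state();c=get_calibration('wrist')
p,d=camera('wrist');np.savez('pics/w2.npz',p=p,d=d)
print(s['clock'],s['wrist_force'],s['finger_gap'],A.T@(s['eef_pos']-o),s['joints'])
C=R.from_euler('xyz',c['attitude']).as_matrix()
q=C.T@(ch(0,128,23)-c['origin']);u,v=c['cx']+c['fx']*q[0]/q[2],c['cy']+c['fy']*q[1]/q[2];print('expect',u,v,q[2])
u,v=int(u),int(v);a,b=max(v-50,0),max(u-60,0)
print(a,b,p[a:a+100,b:b+120].shape)
cv2.imwrite('pics/w2c.png',np.hstack([cv2.resize(p[:,:],(320,200)),cv2.resize(p[a:a+50*2,b:b+120],(480,400),interpolation=2)[:200] ]) [:,:,::-1]) if 0 else cv2.imwrite('pics/w2c.png',cv2.resize(p[a:a+100,b:b+120],None,fx=6,fy=6,interpolation=2)[:,:,::-1])
```

```text
6.7 [-0.54343476 -0.15665918  0.73402579] 60.07992665522353 [ -0.52902594 127.7451905  159.99027164] [ 0.35448517  0.10204784  1.53488609 -0.33472614  1.09102843  0.71973286]
expect 323.3354354428663 189.37982335335172 327.73634118213454
139 263 (100, 120, 3)
```

View pics/w2c.png

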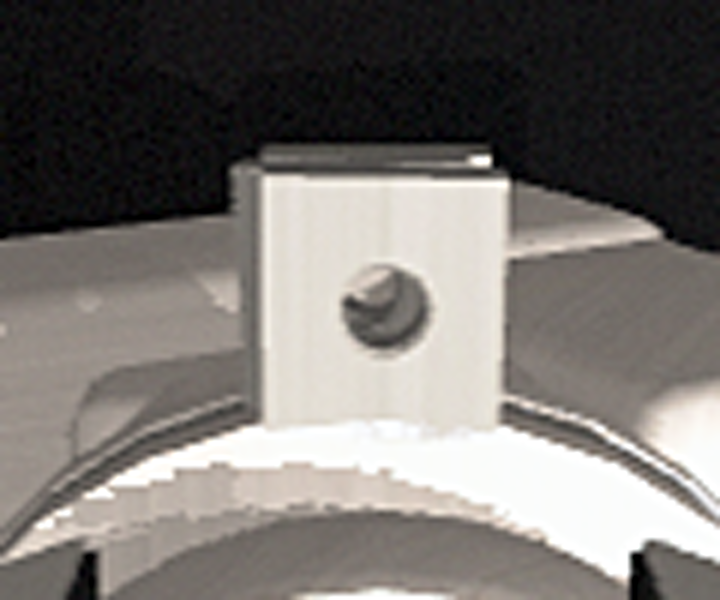

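The head lug hole is at about (327.3,190.3), about 4 px right of my model. The fixed lug's outer edge strip shows at v≈165. I'll measure the lug edges more closely.

Run:
```python
import numpy as np
p=np.load('pics/w2.npz')['p'];d=np.load('pics/w2.npz')['d'];g=p.astype(int).mean(2).astype(int)
for v in (163,164,165,166,167,168,172,178,184): print(v,'L',g[v,299:312],'R',g[v,338:352])
print(np.round(d[164:180:2,299:312:2]));print(np.round(d[164:168,315:350:4]))
print(g[180:200,317:338])
```

```text
163 L [ 8 10 13 16 13 17 10 28 59 69 70 68 69] R [73 70 69 65 67 64 41  2 14 16 11 12  9 23]
164 L [14 10 20 17 11  2  4 55 83 82 82 80 81] R [87 84 75 74 65 68 61  0  5 14 13 11 20 19]
165 L [ 14  12   8   8  32  46  39  77 121 124 124 113 119] R [ 72  70  86 186 255 255 233   0   5   7  14  17  15  23]
166 L [14  6 35 79 85 83 79 74 75 74 75 75 75] R [153 149 145 172 215 218 183   7  18   8  10   5  18  25]
167 L [ 11   0  85 136 114 131 142 118  68  60  59  61  61] R [70 65 64 61 56 58 66 75 71 38  6 13  9 17]
168 L [ 12   9  66 116 120 115 106 145 204 200 197 200 202] R [105 103 103 102 102 101 105 109 115  97   0   5   4  13]
172 L [ 13   0  35  89 121 112 104 158 231 221 218 219 224] R [222 223 219 222 222 224 225 228 223 176  97 111 110 112]
178 L [106 107 110 116 117 113 106 157 231 223 220 219 223] R [223 220 222 222 220 223 226 226 225 191 144 154 157 159]
184 L [134 138 141 131 112 111 103 162 232 223 218 219 222] R [222 220 221 221 221 224 226 228 218 147  97 106 106 106]
[[547. 550. 552. 553. 347. 346. 347.]
 [547. 549. 337. 337. 338. 332. 333.]
 [548. 553. 334. 334. 319
[... 1477 characters left out ...]
0 150 103  91  92  85  72  74  95 110 116 116 105  71  95 160
  214 225 221]
 [223 222 224 195  96  81  75  82 112 119 108 115 116  98  73  81 132 187
  227 222 221]
 [220 222 220 201 139  89  93  94  96 105 103  98  90  64  76 109 160 219
  224 221 223]
 [221 222 223 217 197 130  74  80  76  71  72  70  64  82 122 147 187 227
  221 219 223]
 [220 221 222 221 216 200 155  92  67  63  62  83 111 112 152 193 233 222
  221 220 220]
 [222 221 220 222 220 209 197 195 183 155 156 171 161 167 213 235 227 219
  218 218 222]
 [219 221 219 221 222 223 222 210 187 182 177 185 213 235 230 227 224 219
  219 218 221]
 [220 221 221 220 223 221 220 222 224 220 222 227 228 228 224 225 223 219
  218 219 220]]
```

Run:
```python
from mach import *
from cell import manip,get_calibration
s=manip.read_state();c=get_calibration('wrist');d=np.load('pics/w2.npz')['d'];P=cloud(d,c)
q=P[172:184,308:346].reshape(-1,3);print('lug top in ch',np.median((q-o)@A,axis=0),((q-o)@A)[:,2].std())
print('hole by ray',chplane(326.9,190.3,23,c,O,YAW))
f=np.load('pics/top0.npz');P=cloud(f['d'],get_calibration('top'))
K=P[195:225,175:210].reshape(-1,3);K=K[(K[:,2]>155)&(K[:,2]<162)&(abs(K[:,0]-443)<30)];print('knob top',len(K),K.mean(0),K.min(0),K.max(0))
a=np.radians(YAW);y=np.array([np.cos(a),np.sin(a),0]);z=np.array([0,0,-1.]);Rt=np.stack([np.cross(y,z),y,z],1)
delta((444,380,250),Rt,s);delta((444,380,118),Rt,s)
```

```text
lug top in ch [  3.57125439 142.02098099  22.6803119 ] 20.98659173220727
hole by ray [  4.11715238 126.89752416  23.        ]
knob top 89 [443.91376133 380.07664555 158.54552121] [430.78051011 365.48210224 155.03501479] [458.58053302 395.30575708 161.87790966]
shift m [-0.1303  0.2125 -0.0884] rotvec deg [ 8.   28.86 -0.16] target [444 380 250]
shift m [-0.1303  0.2125 -0.2204] rotvec deg [ 8.   28.86 -0.16] target [444 380 118]
```

>>> jog_arm(
  plan=[-0.02, 0.035, 0, 0, 0, 0, -0.13, 0.2125, -0.03, 8.0, 28.86, -0.16, -0.13, 0.2125, -0.03, 8.0, 28.86, -0.16, -0.13, 0.2125, -0.03, 8.0, 28.86, -0.16, -0.13, 0.2125, -0.03, 8.0, 28.86, -0.16, -0.13, 0.2125, -0.03, 8.0, 28.86, -0.16, -0.13, 0.2125, -0.0884, 8.0, 28.86, -0.16, -0.13, 0.2125, -0.0884, 8.0, 28.86, -0.16, -0.13, 0.2125, -0.0884, 8.0, 28.86, -0.16, -0.13, 0.2125, -0.0884, 8.0, 28.86, -0.16],
  claw=0.054,
)

```text
clock: 7.75
eef_pos: [445.0, 379.8, 252.2]
eef_rot: [3.14, -0.002, 1.297]
wrist_force: [0.6, 1.1, -0.1]
finger_gap: 54.0
finger_force: 0.0
```

Run:
```python
from mach import *
from cell import manip,camera,get_calibration
s=manip.read_state();c=get_calibration('wrist')
p,d=camera('wrist');np.savez('pics/w3.npz',p=p,d=d);cv2.imwrite('pics/w3.png',p[:,:,::-1])
print(s['clock'],s['eef_pos'],s['finger_gap'],s['joints'])
P=cloud(d,c);m=(p.max(2)<70)&(P[...,2]>154)&(P[...,2]<163)&(np.hypot(P[...,0]-444,P[...,1]-380)<35);q=P[m];print(len(q),q.mean(0),q.min(0),q.max(0))
a=np.radians(YAW);y=np.array([np.cos(a),np.sin(a),0]);z=np.array([0,0,-1.]);Rt=np.stack([np.cross(y,z),y,z],1)
delta((444,380,118),Rt,s)
```

```text
7.75 [445.00618058 379.77231927 252.17275817] 53.995299090342414 [ 6.44035804e-01  3.47522207e-01  1.35023720e+00 -3.65356488e-04
  1.44124947e+00  9.18299041e-01]
641 [445.53174476 379.66773833 158.30115211] [430.3189045  364.37451979 154.14994525] [460.56519611 394.37878479 160.58862118]
shift m [-0.001   0.0002 -0.1342] rotvec deg [-0.07  0.13  0.11] target [444 380 118]
```

View pics/w3.png

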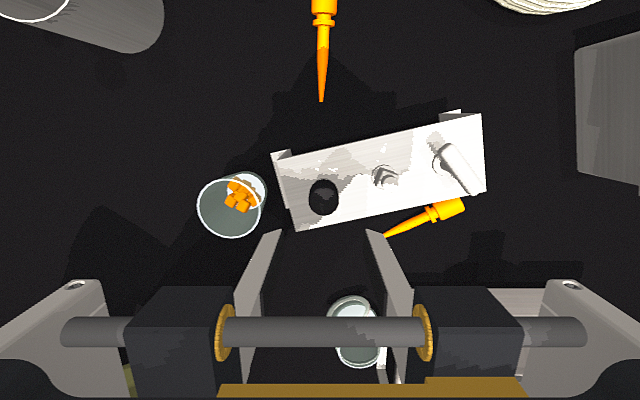

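The black knob is at (323,197) between the hub (385,175) and the end of the stand by glass_c (230,205). The orange look-alikes lie clear at (322,50) and (425,217).

>>> jog_arm(
  plan=[0, 0, -0.045, 0, 0, 0, 0, 0, -0.09, 0, 0, 0, 0, 0, -0.115, 0, 0, 0, 0, 0, -0.134, 0, 0, 0, 0, 0, -0.134, 0, 0, 0, 0, 0, -0.134, 0, 0, 0],
)

```text
clock: 8.4
eef_pos: [445.1, 380.3, 117.9]
eef_rot: [3.14, -0.002, 1.297]
wrist_force: [0.7, -0.2, 0.8]
finger_gap: 54.0
finger_force: 0.0
```

>>> jog_arm(
  plan=[0, 0, 0, 0, 0, 0, 0, 0, 0, 0, 0, 0, 0, 0, 0, 0, 0, 0, 0, 0, 0, 0, 0, 0, 0, 0, 0, 0, 0, 0, 0, 0, 0, 0, 0, 0, 0, 0, 0, 0, 0, 0],
  claw=0.02,
  force=40,
)

```text
clock: 9.1
eef_pos: [444.8, 380.1, 116.9]
eef_rot: [3.14, -0.001, 1.297]
wrist_force: [1.2, -0.4, 5.7]
finger_gap: 31.6
finger_force: 40.0
```

Run:
```python
from mach import *
from cell import manip
s=manip.read_state();print(s['clock'],s['eef_pos'],s['eef_rot'],s['wrist_force'],s['finger_gap'],s['finger_force'])
T=tool((1,0,0)); x0,y0=2.5,127
for P in ((445,380,330),):
  delta(P,R.from_euler('xyz',s['eef_rot']).as_matrix(),s)
for z in (220,156,):delta(ch(x0,y0,z),T,s)
```

```text
9.1 [444.78389611 380.09486828 116.85143256] [ 3.14034839e+00 -1.12829011e-03  1.29651936e+00] [ 1.23059559 -0.40852567  5.70922636] 31.63298870820926 40.00142276287079
shift m [ 2.000e-04 -1.000e-04  2.131e-01] rotvec deg [-0. -0. -0.] target [445 380 330]
shift m [ 0.1029 -0.206   0.2749] rotvec deg [ -8.14 -28.8    0.1 ] target [547.7 174.1 391.8]
shift m [ 0.1337 -0.2146  0.2195] rotvec deg [ -8.14 -28.8    0.1 ] target [578.5 165.5 336.3]
```

>>> jog_arm(
  plan=[0, 0, 0.02, 0, 0, 0, 0, 0, 0.05, 0, 0, 0, 0, 0, 0.09, 0, 0, 0, 0, 0, 0.135, 0, 0, 0, 0, 0, 0.18, 0, 0, 0, 0, 0, 0.213, 0, 0, 0, 0.04, -0.08, 0.25, 0, -8, 0, 0.103, -0.206, 0.275, -8.14, -28.8, 0.1, 0.103, -0.206, 0.275, -8.14, -28.8, 0.1, 0.103, -0.206, 0.275, -8.14, -28.8, 0.1, 0.103, -0.206, 0.275, -8.14, -28.8, 0.1, 0.103, -0.206, 0.275, -8.14, -28.8, 0.1, 0.134, -0.2145, 0.2195, -8.14, -28.8, 0.1, 0.134, -0.2145, 0.2195, -8.14, -28.8, 0.1, 0.134, -0.2145, 0.2195, -8.14, -28.8, 0.1, 0.134, -0.2145, 0.2195, -8.14, -28.8, 0.1, 0.134, -0.2145, 0.2195, -8.14, -28.8, 0.1],
)

```text
clock: 10.8
eef_pos: [578.1, 166.2, 337.3]
eef_rot: [2.617, -0.0, 1.299]
wrist_force: [0.1, -0.5, -0.9]
finger_gap: 31.5
finger_force: 40.0
```

Run:
```python
from mach import *
from cell import manip,camera,get_calibration
s=manip.read_state();c=get_calibration('wrist')
p,d=camera('wrist');np.savez('pics/w4.npz',p=p,d=d)
print(s['clock'],A.T@(s['eef_pos']-o),s['wrist_force'],s['moment'],s['finger_gap'])
cv2.imwrite('pics/w4c.png',cv2.resize(p[140:260,255:395],None,fx=5,fy=5,interpolation=2)[:,:,::-1])
delta(s['eef_pos'],tool((1,0,0)),s)
```

```text
10.8 [  2.51215807 127.51671601 157.1359254 ] [ 0.05711038 -0.45393809 -0.92642675] [0.11353451 0.43806542 0.00774612] 31.50578207016258
shift m [0. 0. 0.] rotvec deg [-0.01  0.04 -0.02] target [578.1 166.2 337.3]
```

View pics/w4c.png

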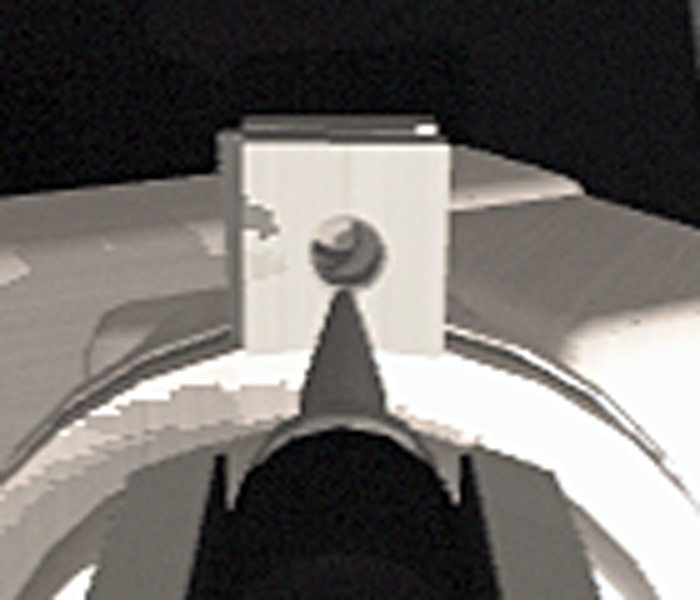

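The tip is at (323.8,198), head hole at (324.6,190.4), and the fixed lug is centred at about u=323.3. The ring lug sticks out left by about 5 mm. The tip goes down slightly left first to clear the ring hole, then I'll centre it.

>>> jog_arm(
  plan=[0.0099, -0.0035, -0.0228, 0, 0, 0, 0.0099, -0.0035, -0.0228, 0, 0, 0, 0.015, -0.0049, -0.032, 0, 0, 0, 0.02, -0.0063, -0.041, 0, 0, 0, 0.0251, -0.0077, -0.05, 0, 0, 0, 0.0302, -0.0091, -0.0592, 0, 0, 0, 0.0302, -0.0091, -0.0592, 0, 0, 0, 0.0302, -0.0091, -0.0592, 0, 0, 0],
  force=50,
)

```text
clock: 11.65
eef_pos: [608.5, 156.3, 276.2]
eef_rot: [2.62, 0.001, 1.298]
wrist_force: [-0.0, 0.2, -2.2]
finger_gap: 31.3
finger_force: 50.0
```

```bash
cat > st.py <<'E'
from mach import *
from cell import manip
s=manip.read_state();print(s['clock'],'ch',np.round(A.T@(s['eef_pos']-o),2),'F ch',np.round(A.T@s['wrist_force'],2),'M ch',np.round(A.T@s['moment'],2),s['finger_gap'])
import sys
for i in range(1,len(sys.argv),3): delta(ch(*map(float,sys.argv[i:i+3])),tool((1,0,0)),s)
E
python3 st.py 2.1 126.85 75 2.1 126.85 60 2.1 126.85 45
```

```text
11.65 ch [ -0.42 126.18  88.18] F ch [-1.18  0.2  -1.85] M ch [0.03 0.4  0.03] 31.32694855828371
shift m [ 0.0086 -0.0017 -0.0102] rotvec deg [ 0.04 -0.11  0.04] target [617.1 154.6 266. ]
shift m [ 0.0159 -0.0037 -0.0231] rotvec deg [ 0.04 -0.11  0.04] target [624.4 152.6 253. ]
shift m [ 0.0231 -0.0058 -0.0361] rotvec deg [ 0.04 -0.11  0.04] target [631.6 150.5 240. ]
```

>>> jog_arm(
  plan=[0.0064, -0.0018, -0.0077, 0, 0, 0, 0.0112, -0.0031, -0.0164, 0, 0, 0, 0.016, -0.0045, -0.025, 0, 0, 0, 0.016, -0.0045, -0.025, 0, 0, 0, 0.016, -0.0045, -0.025, 0, 0, 0],
)

```text
clock: 12.15
eef_pos: [624.8, 152.3, 250.1]
eef_rot: [2.62, 0.0, 1.299]
wrist_force: [2.9, 5.4, -4.3]
finger_gap: 30.8
finger_force: 50.0
```

```bash
python3 st.py
```

```text
12.15 ch [  1.08 126.71  57.18] F ch [-0.95  5.97 -4.36] M ch [1.38 0.41 0.03] 30.798588754234466
```

>>> jog_arm(
  plan=[0.0003, 0.001, 0, 0, 0, 0, 0.0022, 0.0004, -0.0035, 0, 0, 0, 0.0041, -0.0001, -0.0069, 0, 0, 0, 0.0041, -0.0001, -0.0069, 0, 0, 0, 0.0041, -0.0001, -0.0069, 0, 0, 0],
)

```text
clock: 12.65
eef_pos: [628.6, 151.7, 244.0]
eef_rot: [2.62, 0.001, 1.298]
wrist_force: [0.6, 2.6, -3.6]
finger_gap: 31.6
finger_force: 50.0
```

```bash
python3 st.py
```

```text
12.65 ch [  1.29 127.18  50.06] F ch [-1.87  2.66 -3.05] M ch [ 0.6   0.69 -0.  ] 31.64866232441801
```

>>> jog_arm(
  plan=[0.0018, -0.0002, -0.0036, 0, 0, 0, 0.0037, -0.0005, -0.0071, 0, 0, 0, 0.0037, -0.0005, -0.0071, 0, 0, 0, 0.0037, -0.0005, -0.0071, 0, 0, 0],
)

```text
clock: 13.05
eef_pos: [632.3, 151.0, 237.2]
eef_rot: [2.619, 0.001, 1.298]
wrist_force: [1.3, -0.3, -2.1]
finger_gap: 31.3
finger_force: 50.0
```

```bash
python3 st.py
```

```text
13.05 ch [  1.2  127.52  42.29] F ch [ 0.08  0.08 -2.49] M ch [-0.08  0.42  0.06] 31.25874281310735
```

>>> jog_arm(
  plan=[0.0015, -0.0004, -0.0026, 0, 0, 0, 0.0029, -0.0008, -0.0052, 0, 0, 0, 0.0029, -0.0008, -0.0052, 0, 0, 0, 0.0029, -0.0008, -0.0052, 0, 0, 0],
)

```text
clock: 13.45
eef_pos: [635.2, 150.4, 232.0]
eef_rot: [2.619, 0.001, 1.298]
wrist_force: [-0.4, 0.3, -2.2]
finger_gap: 31.4
finger_force: 50.0
```

```bash
python3 st.py
```

```text
13.45 ch [  1.15 127.68  36.34] F ch [-1.5   0.18 -1.66] M ch [-0.06  0.49  0.08] 31.400545286322355
```

>>> jog_arm(
  plan=[0.0014, -0.0004, -0.0026, 0, 0, 0, 0.0019, -0.0005, -0.0035, 0, 0, 0, 0.0022, -0.0006, -0.0039, 0, 0, 0, 0.0022, -0.0006, -0.0039, 0, 0, 0],
)

```text
clock: 13.85
eef_pos: [637.4, 149.8, 228.1]
eef_rot: [2.619, 0.001, 1.298]
wrist_force: [-1.0, 0.2, -2.1]
finger_gap: 31.6
finger_force: 50.0
```

```bash
python3 st.py
```

```text
13.85 ch [  1.13 127.73  31.81] F ch [-1.9  -0.11 -1.29] M ch [-0.08  0.45  0.05] 31.57406470991186
```

>>> jog_arm(
  plan=[0.0005, -0.0001, -0.0009, 0, 0, 0, 0.0005, -0.0001, -0.0009, 0, 0, 0, 0.001, -0.0003, -0.0017, 0, 0, 0, 0.001, -0.0003, -0.0017, 0, 0, 0],
)

```text
clock: 14.25
eef_pos: [638.4, 149.7, 227.6]
eef_rot: [2.618, 0.0, 1.298]
wrist_force: [-7.1, 0.9, 7.3]
finger_gap: 31.2
finger_force: 50.0
```

```bash
python3 st.py
```

```text
14.25 ch [  1.78 127.84  30.9 ] F ch [-2.5  -1.07  9.89] M ch [-0.5   0.97 -0.01] 31.205320799816175
```

>>> jog_arm(
  plan=[0.0005, -0.0001, -0.0009, 0, 0, 0, 0.0005, -0.0001, -0.0009, 0, 0, 0, 0.0005, -0.0001, -0.0009, 0, 0, 0],
)

```text
clock: 14.55
eef_pos: [638.8, 149.6, 227.8]
eef_rot: [2.617, 0.0, 1.298]
wrist_force: [-16.0, -1.2, 14.4]
finger_gap: 31.5
finger_force: 50.0
```

```bash
python3 st.py
```

```text
14.55 ch [  2.18 127.92  30.81] F ch [-5.88 -5.47 19.99] M ch [-0.98  1.6  -0.13] 31.467291028769857
```

The collar is seated: force rises with no further travel, at the expected height. Releasing and backing off.

>>> jog_arm(
  plan=[-0.0005, 0.0001, 0.0009, 0, 0, 0, -0.0005, 0.0001, 0.0009, 0, 0, 0, -0.0005, 0.0001, 0.0009, 0, 0, 0, -0.0005, 0.0001, 0.0009, 0, 0, 0, -0.0005, 0.0001, 0.0009, 0, 0, 0, -0.0241, 0.0067, 0.0433, 0, 0, 0, -0.0482, 0.0135, 0.0866, 0, 0, 0, -0.0722, 0.0202, 0.13, 0, 0, 0, -0.0722, 0.0202, 0.13, 0, 0, 0, -0.0722, 0.0202, 0.13, 0, 0, 0],
  claw=0.06,
)

```text
clock: 15.55
eef_pos: [566.6, 169.9, 356.4]
eef_rot: [2.618, -0.0, 1.299]
wrist_force: [1.2, 0.1, -0.1]
finger_gap: 60.1
finger_force: 0.0
```

```bash
python3 st.py
python3 - <<'E'
from mach import *
from cell import camera,get_calibration
c=get_calibration('wrist');p,d=camera('wrist');a=cv2.resize(p[130:250,240:400],(800,600),interpolation=2)
cv2.imwrite('pics/w5.png',a[:,:,::-1])
P=(cloud(d,c)-o)@A
m=(p.max(2)<60)&(abs(P[...,0]-2)<25)&(abs(P[...,1]-128)<30)&(P[...,2]>60)&(P[...,2]<90);q=P[m];print('knob top',len(q),q.min(0),q.max(0),np.median(q,0))
q=P[168:184,306:340].reshape(-1,3);q=q[abs(q[:,2]-23)<6];print('lug z',np.median(q,0))
E
```

```text
15.55 ch [  1.56 128.03 179.64] F ch [ 0.88  0.45 -0.63] M ch [-0.04  0.28  0.  ] 60.059069440247505
knob top 681 [-13.22650592 113.06015234  60.12669028] [ 16.61627893 142.74834343  74.22033507] [  1.88443349 129.05455133  72.27168685]
lug z [  0.65975289 141.97090854  22.691871  ]
```

View pics/w5.png

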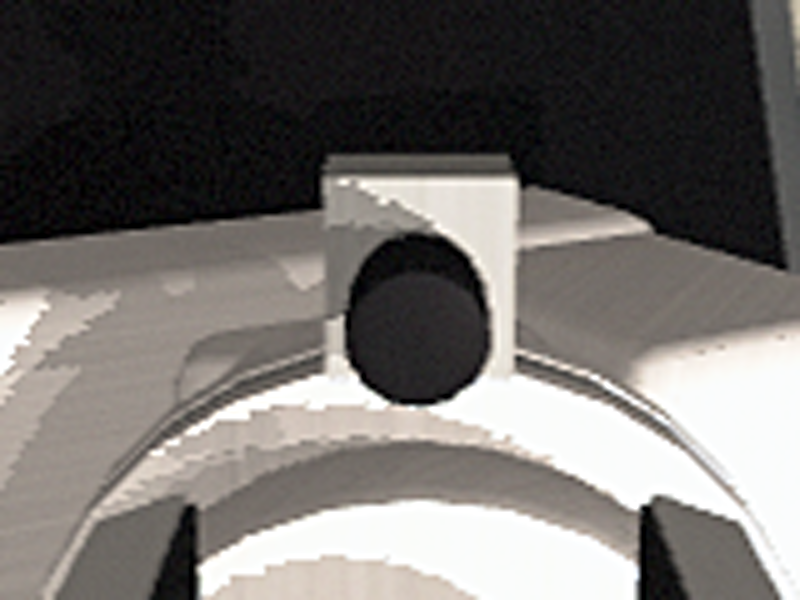

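The pin knob is at crop (418,320) and all three lugs line up. The knob top is 49.6 mm above the lug (50 when flush), so it's seated.

```bash
python3 -c "
from cell import manip
print(manip.sign_off())"
```

```text
the job is handed in; nothing more can be done
None
```

The fruit cutter is locked together and the job is handed in at about 16 s on the robot's clock: the head is turned, the pin is seated with its collar flush on the top lug, and the gripper is clear. I took no last picture of the jars, glasses and drip stand; the force readings showed no unexpected contact.

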